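# Touch off two test dots with a spring-tipped probe

## Robot

A 7-joint arm with a two-finger parallel gripper is mounted at the origin on a cart in front of the work surface, level with it; the furniture and walls round the work are solid. World frame = base frame: x ahead of the robot, y to its left, z up, the work surface at z = 0. Lengths are in m, angles in rad, forces in N, time in s.
With the tool pointing down it reaches from about 0.425 to 0.875 m from the base axis. Payload 4.7 kg.
Tool frame: the origin (TCP) lies between the finger pads; the fingertips stand 25 mm ahead of it and the grasp point (between the pads) lies 6 mm ahead of it (robot.finger_overhang is the distance from the TCP to the fingertips, in m); z points along the fingers, y is the line along which they close (so a half turn about z gives the same grasp; the last joint's range is limited). The gripper opens to 87 mm and grips with 3 to 60 N. Pads are 19 mm wide; open, the fingers measure 117 mm over their backs; the gripper's body (75 mm by 190 mm) begins 51 mm behind the grasp point.
Start: joints at [1.154, 0.321, -0.07, 1.45, 0.023, 1.371, -0.057], TCP at [0.271, -0.591, 0.248] pointing down, gripper open.
Joint ranges: [-2.86, 2.86], [-0.3, 2.09], [-1.38, 1.24], [0.06, 2.45], [-1.56, 4.7], [0.09, 2.05], [-2.69, 2.69]. Speed limits (rad/s): [2.57, 2.57, 3.14, 3.14, 3.14, 3.14, 3.14].

## Interface

Orientations are given as [roll, pitch, yaw] about the fixed x, y, z axes, in that order (R = Rz(yaw) Ry(pitch) Rx(roll)).
In Python, from station import robot gives the robot as it stands.
- The arm moves only by the shell command python3 -m pendant 'ROWS' [FORCE]. ROWS is JSON, a list of rows, each a list of 5 numbers: the shift along the tool's x, y, z in m, then the turn about the tool's z in rad, then the closure, from 0 (fully open) to 1 (shut). In form: [[tx, ty, tz, roll, jaw], ...]. A call has 1 to 20 rows; each row shifts and turns the commanded pose from where the row before left it, along the tool's axes as they then stand; what a row does not reach is not made up. A row lasts 1/8 s, in which the tool goes at most 62.5 mm and 10.7 degrees, less where a joint would pass 70% of its speed; a pose out of reach is approached as far as the arm can. A call with a gripper value outside its range is refused whole. The fingers move at their own pace and stop on an object; FORCE is the grip in N (left out, the last holds). Time passes only in rows, so rows that do not move let the fingers close. It gives the time, the measured TCP pose, the force, the opening and the grip force at its end, in the units of the state.
- robot.observe(): the state, without advancing time (a new reading comes with each control period).
- robot.capture(name): name is "scene" or "top"; returns the picture (384x512x3 uint8, red, green, blue); there is no depth.
- robot.calibration(name): a dict with "mtx" (3x3 intrinsics, pixels), "R" (3x3) and "t" (3): a world point X has camera coordinates R X + t. Camera axes: x right, y down, z forward; pixel columns grow to the right and rows downward; lengths in m; the calibration is good to about 2 mm. A picture is of the moment at which its call begins. calibration takes no time and is no camera call.
- robot.close_job(): hands the job in; it is judged then, once.
The state is a dict: "t": time; "joints": joint angles; "dq": joint speeds; "tau": joint torques, N m; "ee_pos": TCP position; "orientation": TCP orientation; "ft_force": force on the tool from outside, world axes, zero at the start; "torque": the same for the moment, N m; "finger_gap": finger opening in m; "gripper_force": force on a finger pad.
Only numpy, scipy, OpenCV 4.12 (cv2) and the standard library are available. Lean on these libraries where they do the work, as an engineer would, in place of code of your own. Each camera call takes 0.05 s, during which the arm holds its last target. There are 200 camera calls.

## Task

Take the black-handled touch probe out of its rest and, keeping it upright, press its tip squarely on the blue dot of the aluminium disc so that the spring tip goes in about half-way for a moment, then do the same on the red dot. Then put the probe back in its rest, standing upright and fully home, and let go; do not shift the disc.

Things in the scene. Friction and masses are not known exactly. Their poses are not given: they have to be found in the camera images.
- probe_handle (a point): Centre of the probe's black upright handle, 24 mm across, 70 mm tall; z up along it. Below: flange 56 mm across (35 to 41 mm below this point), 14 mm sleeve (to 69 mm), thin tip with 8 mm ball ending on the axis 89 mm below. The tip is sprung: gives at 1.2 N, slides in up to 8 mm (4.4 N); half-way is 4 mm. Starts standing in the rest. 0.16 kg.
- dot_blue (a point): Centre of the blue dot, 20 mm across, on the flat top of the loose aluminium disc (152 mm across, 15 mm thick, 0.62 kg, lying on the work surface). The point is on the disc's top face; z up. The dots lie 45 mm from the disc's centre; a yellow dot there is not part of the job.
- dot_red (a point): Centre of the red dot, 20 mm across, on the top face of the same disc; z up.
- rest (a point): Centre of the round 34 mm hole in the top face of the probe's rest, a fixed 80 mm square plate 10 mm thick on four posts, top 62 mm above the work surface. Fully home, the probe's tip and sleeve hang through the hole and its flange lies flat on the plate: the handle's centre is then 41 mm above this point. The stand's base lies 56 mm below it.
Things that resemble listed ones, but are neither listed nor needed, are in the scene too. There is more than one size of the part that bears dot_blue; the job needs the larger.

How it is judged:
By the outcome, as a careful person would: the job done as asked, in the order asked, and still so for the second after the job is handed in, with the robot touching nothing.
It also fails if it takes over 58 s, if anything falls off the work surface, if the arm or the gripper's body presses on something with over 40 N, if the wrist force passes 120 N, or if a joint passes its speed limit or range.

## Working session

There is one attempt and no reset: what is moved stays moved. The work goes in short steps, Python scripts to look and compute and a shell command to move; the robot and the scene stay as the last step left them, time stands still between calls to the robot, and variables do not carry over. Pictures are saved under pics/ and viewed, at most 10 in all, crops included, and the job is handed in when it is done.

```bash
mkdir -p pics; ls
python3 - <<'E'
from station import robot
import cv2
s=robot.observe();print({k:s[k] for k in('t','ee_pos','orientation','ft_force','finger_gap')})
for n in('scene','top'):
    cv2.imwrite(f'pics/{n}0.png',robot.capture(n)[:,:,::-1]);c=robot.calibration(n);print(n,c)
E
```

```text
pics
{'t': 0.0, 'ee_pos': array([ 0.27117753, -0.59015862,  0.24648298]), 'orientation': array([-3.13967321e+00,  1.05197679e-04,  4.30823084e-01]), 'ft_force': array([0.42837593, 0.5490861 , 0.07358089]), 'finger_gap': 0.08696644501787164}
scene {'mtx': array([[385.25470023,   0.        , 259.66518203],
       [  0.        , 385.25470023, 195.29631371],
       [  0.        ,   0.        ,   1.        ]]), 'R': array([[ 0.73166664, -0.68159359, -0.00970059],
       [-0.36920448, -0.38428502, -0.84617556],
       [ 0.57302005,  0.62269993, -0.53281594]]), 't': array([-0.3473903 ,  0.26565651,  0.57596252])}
top {'mtx': array([[479.01765973,   0.        , 254.36903309],
       [  0.        , 479.01765973, 191.83827763],
       [  0.        ,   0.        ,   1.        ]]), 'R': array([[-0.02914577, -0.99928728, -0.02398857],
       [-0.99526369,  0.03123829, -0.09205623],
       [ 0.09273998,  0.0211919 , -0.99546482]]), 't': array([0.07814725, 0.51994706, 1.01202161])}
```

View pics/scene0.png

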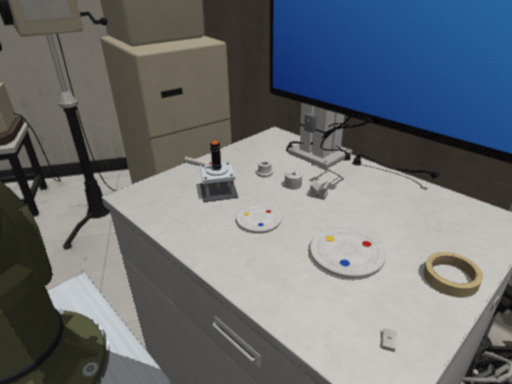

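View pics/top0.png

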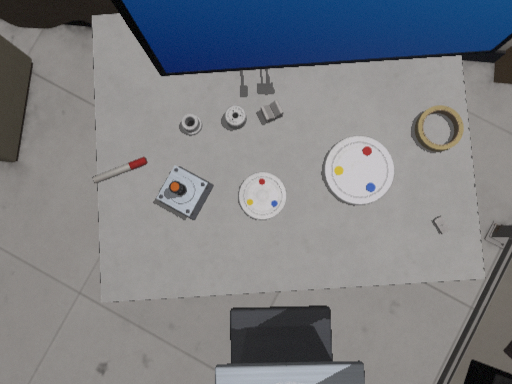

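The top view shows two discs: a small one at (262,196) and a large one at (359,170), about 68 px across. The large one fits 152 mm; its dots are blue (370,187), red (367,151) and yellow (339,170). The only probe in a rest is at (180,188). I'll measure these and check them in one enlarged crop.

```bash
cat > h.py <<'E'
import numpy as np,cv2
from station import robot
def ray(n,uv):
    c=robot.calibration(n);R=np.array(c['R']);o=-R.T@c['t'];d=R.T@np.linalg.inv(c['mtx'])@np.array([uv[0],uv[1],1.]);return o,d/np.linalg.norm(d)
def plane(n,uv,z):
    o,d=ray(n,uv);return o+d*(z-o[2])/d[2]
def tri(a,b):
    A=np.zeros((3,3));r=np.zeros(3);L=[]
    for n,uv in(('scene',a),('top',b)):
        o,d=ray(n,uv);P=np.eye(3)-np.outer(d,d);A+=P;r+=P@o;L.append((o,P))
    X=np.linalg.solve(A,r);return X,[float(np.linalg.norm(P@(X-o))) for o,P in L]
def proj(n,X):
    c=robot.calibration(n);p=c['mtx']@(c['R']@np.array(X)+c['t']);return p[:2]/p[2]
def blobs(img,box,lo,hi,amin=8):
    x0,y0,x1,y1=box;h=cv2.cvtColor(img[y0:y1,x0:x1],cv2.COLOR_RGB2HSV)
    n,l,st,ce=cv2.connectedComponentsWithStats(cv2.inRange(h,np.array(lo),np.array(hi)))
    return [(ce[i]+[x0,y0],st[i].tolist()) for i in range(1,n) if st[i,4]>=amin]
E
python3 - <<'E'
from h import *
S=cv2.imread('pics/scene0.png')[:,:,::-1].copy();T=cv2.imread('pics/top0.png')[:,:,::-1].copy()
for nm,lo,hi in(('blue',(100,120,60),(130,255,255)),('red',(170,120,60),(180,255,255)),('yel',(20,120,80),(32,255,255))):
    for n,I,b in(('top',T,(320,130,400,210)),('scene',S,(305,222,390,282))):
        for c,s in blobs(I,b,lo,hi): print(nm,n,c.round(1),s[4],plane(n,c,.015).round(4))
o={}
for n,I,b in(('top',T,(150,160,220,225)),('scene',S,(195,135,240,175))):
    for c,s in blobs(I,b,(3,140,100),(18,255,255)): print('orange',n,c.round(1),s);o[n]=c
print(tri(o['scene'],o['top']))
# disc outline by ellipse
g=cv2.cvtColor(T[125:215,315:405],cv2.COLOR_RGB2HSV)
a=cv2.resize(T[120:220,145:225],None,fx=5,fy=5,interpolation=2)
b=cv2.resize(T[120:220,320:400],None,fx=5,fy=5,interpolation=2)
cv2.imwrite('pics/crop.png',np.hstack([a,b])[:,:,::-1])
for e in ((325,170),(394,170)): print(plane('top',e,.012))
E
```

```text
blue top [370.2 187.1] 51 [ 0.5254 -0.1896  0.015 ]
blue scene [344.4 262.5] 39 [ 0.5257 -0.1882  0.015 ]
yel top [338.4 170.3] 53 [ 0.5644 -0.1223  0.015 ]
yel scene [329.3 238.1] 32 [ 0.5647 -0.1204  0.015 ]
orange top [174.3 186.2] [20, 22, 9, 9, 65]
orange scene [214.3 142.1] [16, 6, 8, 4, 22]
(array([0.52678623, 0.21479748, 0.13942497]), [0.0006062039402415515, 0.000606203940241677])
[ 0.56649842 -0.09363319  0.012     ]
[ 0.56161619 -0.24387551  0.012     ]
```

View pics/crop.png

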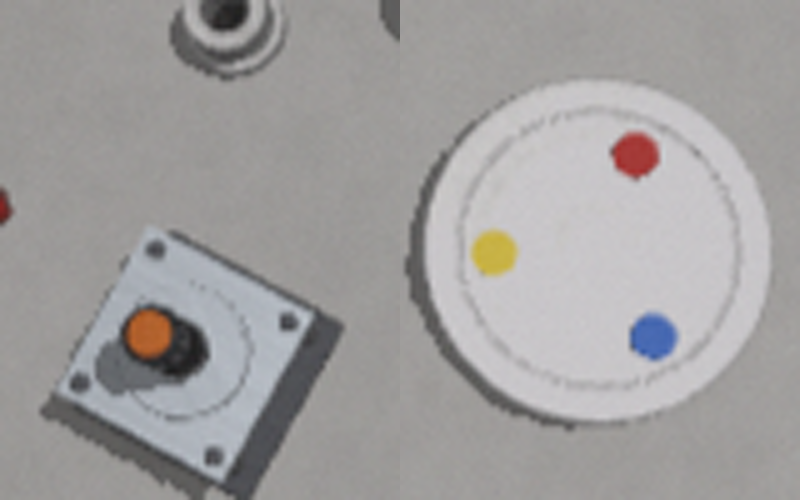

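The crop confirms both: the probe stands in its square plate, and the disc is 150 mm across, which is the larger one (nominal 152). Blue to yellow comes out at 77.8 mm, as it must for dots 45 mm from the centre.

```bash
cat >> h.py <<'E'
def togo(x,y,z,s=None):
    s=s or robot.observe();p=s['ee_pos'];yw=s['orientation'][2];c,q=np.cos(yw),np.sin(yw);dx,dy=x-p[0],y-p[1]
    return np.round([1000*(c*dx+q*dy),1000*(q*dx-c*dy),1000*(p[2]-z)],1)
E
python3 - <<'E'
from h import *
S=cv2.imread('pics/scene0.png')[:,:,::-1].copy();T=cv2.imread('pics/top0.png')[:,:,::-1].copy()
for n,I,b in(('top',T,(320,130,400,210)),('scene',S,(305,222,390,282))):
    for c,s in blobs(I,b,(0,120,60),(8,255,255)): print('red',n,c.round(1),s[4],plane(n,c,.015).round(4))
print('hole',plane('top',(181.4,190.0),.062), 'cap top ray', plane('top',(174.3,186.2),.138),plane('scene',(214.3,142.1),.136))
print('togo via',togo(.5,-.2,.25),'from via to rest at yaw .431:',togo(.527,.213,.25)-togo(.5,-.2,.25))
E
```

```text
red top [366.5 150.5] 52 [ 0.6062 -0.1857  0.015 ]
red scene [366.4 243.4] 31 [ 0.6063 -0.1843  0.015 ]
hole [0.52728472 0.21434574 0.062     ] cap top ray [0.52737396 0.21475466 0.138     ] [0.53085176 0.22162136 0.136     ]
togo via [ 370.9 -259.    -3.4] from via to rest at yaw .431: [ 197. -364.    0.]
```

```bash
python3 -m pendant '[[0.037,-0.026,0,0,0],[0.037,-0.026,0,0,0],[0.037,-0.026,0,0,0],[0.037,-0.026,0,0,0],[0.037,-0.026,0,0,0],[0.037,-0.026,0,0,0],[0.037,-0.026,0,0,0],[0.037,-0.026,0,0,0],[0.037,-0.026,0,0,0],[0.037,-0.026,0,0,0],[0.02,-0.036,0,0,0],[0.02,-0.036,0,0,0],[0.02,-0.036,0,0,0],[0.02,-0.036,0,0,0],[0.02,-0.036,0,0,0],[0.02,-0.036,0,0,0],[0.02,-0.036,0,0,0],[0.02,-0.036,0,0,0],[0.02,-0.036,0,0,0],[0,0,0,0,0]]' 30
python3 - <<'E'
from h import *
s=robot.observe();print(s['joints'].round(2),togo(.527,.2145,.109))
E
```

```text
t: 2.6
ee_pos: [0.5261, 0.174, 0.2473]
orientation: [-3.139, -0.0, 0.438]
ft_force: [-0.7, -0.3, 0.3]
finger_gap: 0.087
gripper_force: 0.0
[ 0.27  0.17 -0.71  1.67  0.11  1.34 -1.59] [ 18.  -36.3 138.3]
```

```bash
python3 -m pendant '[[0.018,-0.036,0,0,0],[0,0,0.03,0,0],[0,0,0.03,0,0],[0,0,0,0,0]]'
python3 - <<'E'
from h import *
s=robot.observe();print(s['ee_pos'],togo(.527,.2145,.109))
cv2.imwrite('pics/s1.png',cv2.resize(robot.capture('scene')[:,:,::-1][60:220,150:300],None,fx=4,fy=3.75))
E
```

```text
t: 3.1
ee_pos: [0.5272, 0.2078, 0.185]
orientation: [-3.142, 0.006, 0.43]
ft_force: [0.0, 1.2, 0.6]
finger_gap: 0.0871
gripper_force: 0.0
[0.52715485 0.20781064 0.18495983] [ 2.6 -6.1 76. ]
```

View pics/s1.png

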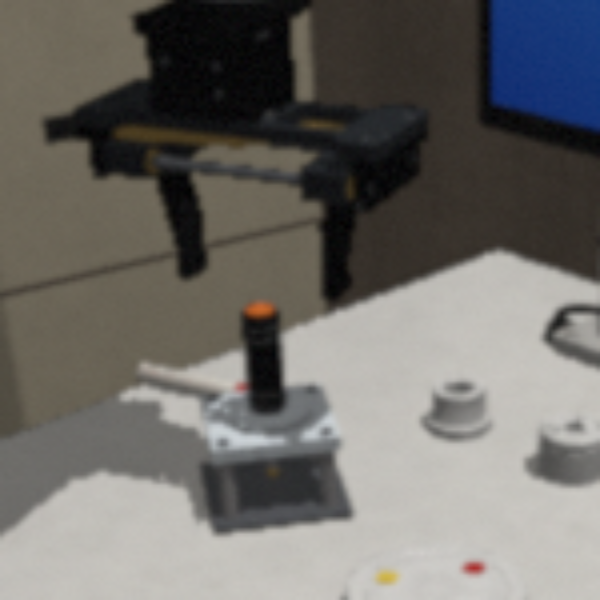

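The open fingers (crop 188,275 and 335,295) straddle the handle (262,360). I'll correct sideways by the measured 6 mm and descend.

```bash
python3 -m pendant '[[0.003,-0.006,0,0,0],[0,0,0,0,0],[0,0,0.025,0,0],[0,0,0.025,0,0],[0,0,0.026,0,0],[0,0,0,0,0],[0,0,0,0,0]]'
python3 - <<'E'
from h import *
for i in range(4): print(togo(.527,.2145,.109)); robot.capture('top')
E
```

```text
t: 4.03
ee_pos: [0.5296, 0.2171, 0.1129]
orientation: [3.141, -0.002, 0.431]
ft_force: [-0.3, 0.2, -0.7]
finger_gap: 0.0873
gripper_force: 0.0
[-3.4  1.3  3.9]
[-3.7  1.2  4.2]
[-3.6  1.2  4.1]
[-3.5  1.2  4. ]
```

```bash
python3 -m pendant '[[-0.003,0.001,0.004,0,0],[0,0,0,0,0],[0,0,0,0,0.5],[0,0,0,0,0.75],[0,0,0,0,0.8],[0,0,0,0,1],[0,0,0,0,1],[0,0,0,0,1],[0,0,0,0,1]]' 30
python3 - <<'E'
from h import *
print(togo(.527,.2145,.109))
E
```

```text
t: 5.35
ee_pos: [0.5265, 0.2144, 0.1075]
orientation: [3.141, 0.0, 0.431]
ft_force: [-0.5, -0.2, -0.8]
finger_gap: 0.0247
gripper_force: 0.0
[ 0.5  0.1 -1.5]
```

```bash
python3 -m pendant '[[0,0,0,0,1],[0,0,0,0,1],[0,0,0,0,1]]' 30
python3 -c "
from h import *
s=robot.observe();print(s['ee_pos'],s['orientation'])"
```

```text
t: 5.72
ee_pos: [0.5266, 0.2144, 0.1075]
orientation: [3.141, -0.0, 0.431]
ft_force: [-0.6, 0.2, -0.9]
finger_gap: 0.0235
gripper_force: 30.0
[0.52656415 0.21441648 0.10752781] [ 3.14148513e+00 -3.50254402e-06  4.30799533e-01]
```

```bash
python3 -m pendant '[[0,0,-0.01,0,1],[0,0,-0.02,0,1],[0,0,-0.02,0,1],[0,0,-0.02,0,1],[0,0,0,0,1],[-0.008,0.017,0,0,1],[-0.017,0.037,0,0,1],[-0.017,0.037,0,0,1],[-0.017,0.037,0,0,1],[-0.017,0.037,0,0,1],[-0.017,0.037,0,0,1],[-0.017,0.037,0,0,1],[-0.017,0.037,0,0,1],[-0.017,0.037,0,0,1],[-0.017,0.037,0,0,1],[-0.008,0.017,0,0,1],[0,0,0,0,1],[0,0,0,0,1]]' 40
python3 - <<'E'
from h import *
print(togo(.525,-.189,.1245))
cv2.imwrite('pics/s2.png',cv2.resize(robot.capture('scene')[:,:,::-1][140:300,260:410],None,fx=4,fy=3.75))
E
```

```text
t: 7.98
ee_pos: [0.5265, -0.1871, 0.1774]
orientation: [-3.14, -0.0, 0.434]
ft_force: [-0.8, 1.5, -0.3]
finger_gap: 0.0231
gripper_force: 40.0
[-2.2  1.1 52.9]
```

View pics/s2.png

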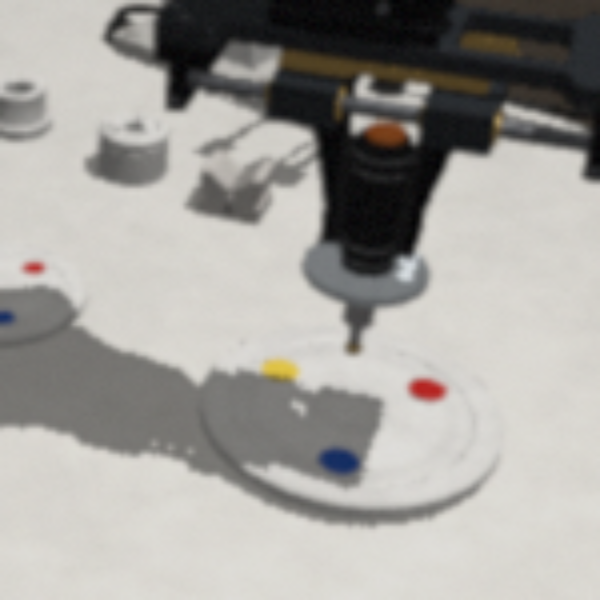

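The probe hangs over the disc with its ball at crop (353,349) and cap at (385,135). The lean may only be perspective, so I'll check it by projection.

Run:
```python
from h import *
s=robot.observe();x,y,z=s['ee_pos'];print(s['ee_pos'],s['orientation'])
f=lambda X:np.round((proj('scene',X)-[260,140])*[4,3.75]+1.5,1)
print('ball exp',f((x+.0005,y,z-.0895)),'cap exp',f((x+.0005,y,z+.0305)),'blue', f((.5255,-.189,.015)))
print(plane('scene',(347.9,232.7),z-.0895), plane('scene',(260+383.5/4,140+133.5/3.75),z+.0305))
```

```text
[ 0.52659517 -0.18705171  0.17750546] [-3.14067247e+00 -3.72102481e-04  4.34013403e-01]
ball exp [355.8 347.3] cap exp [387.9 135.4] blue [340.1 461.8]
[ 0.52497834 -0.18709488  0.08800546] [ 0.52652565 -0.18596449  0.20800546]
```

Upright to within about 1°, and the ball is within 2 mm of the blue dot. I'll shift by (-1, +1) mm and descend to just above the disc.

```bash
python3 -m pendant '[[-0.001,0.001,0.015,0,1],[0,0,0.02,0,1],[0,0,0.015,0,1],[0,0,0,0,1],[0,0,0,0,1]]'
python3 - <<'E'
from h import *
print(togo(.525,-.189,.1085))
cv2.imwrite('pics/s3.png',cv2.resize(robot.capture('scene')[:,:,::-1][180:300,290:410],None,fx=5,fy=5,interpolation=2))
E
```

```text
t: 8.65
ee_pos: [0.5261, -0.1908, 0.1279]
orientation: [3.141, -0.001, 0.431]
ft_force: [-0.1, -0.5, -1.1]
finger_gap: 0.0234
gripper_force: 40.0
[-0.3 -2.1 19.4]
```

View pics/s3.png

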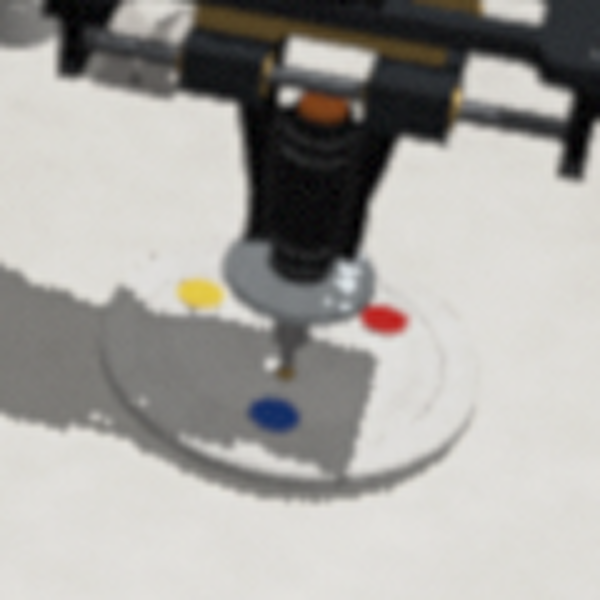

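Run:
```python
from h import *
z=robot.observe()['ee_pos'][2]
print(plane('scene',(346.8,254.4),z-.0895),'dot',plane('scene',(344.4,262.5),.015), proj('scene',(.5257,-.1882,z-.0895)))
I=robot.capture('top');cv2.imwrite('pics/t3.png',I[:,:,::-1])
for nm,lo,hi in(('blue',(100,120,60),(130,255,255)),('red',(0,120,60),(8,255,255)),('yel',(20,120,80),(32,255,255))):
  for c,s in blobs(I,(320,130,400,210),lo,hi): print(nm,c.round(1),s[4])
```

```text
[ 0.52434089 -0.19172426  0.03872705] dot [ 0.52573495 -0.18820416  0.015     ] [345.71610059 253.1951799 ]
red [366.5 150.5] 52
yel [338.4 170.3] 53
```

```bash
python3 -m pendant '[[0.002,-0.002,0,0,1],[0,0,0.01,0,1],[0,0,0.006,0,1],[0,0,0,0,1],[0,0,0,0,1]]'
python3 - <<'E'
from h import *
print(togo(.525,-.189,.1045))
F=[]
for i in range(6): F.append(robot.observe()['ft_force']);robot.capture('top')
print(np.round(F,2), robot.observe()['ee_pos'])
E
```

```text
t: 9.38
ee_pos: [0.5267, -0.1883, 0.1115]
orientation: [-3.142, 0.0, 0.431]
ft_force: [-0.2, -0.6, -0.8]
finger_gap: 0.023
gripper_force: 40.0
[-1.9 -0.1  7. ]
[[-0.21 -0.62 -0.76]
 [ 0.93  0.71 -1.77]
 [-0.   -0.75 -1.77]
 [ 0.69  0.57 -1.15]
 [ 0.33  0.51 -1.32]
 [ 0.02 -0.23 -2.15]] [ 0.52683481 -0.18832375  0.11173338]
```

```bash
python3 -m pendant '[[0,0,0.004,0,1],[0,0,0.003,0,1],[0,0,0,0,1],[0,0,0,0,1]]'
python3 - <<'E'
from h import *
F=[];P=[]
for i in range(10): s=robot.observe();F.append(s['ft_force']);P.append(s['ee_pos']);robot.capture('scene')
print(np.mean(F,0).round(2), np.mean(P,0).round(4))
E
```

```text
t: 10.18
ee_pos: [0.527, -0.1884, 0.1048]
orientation: [3.141, -0.0, 0.431]
ft_force: [0.0, -0.8, 1.1]
finger_gap: 0.0232
gripper_force: 40.0
[ 0.9  -0.28  1.38] [ 0.527  -0.1884  0.1048]
```

The force rose about 2.9 N, against 2.8 N for half-way, and the height agrees (4 mm in). Blue is pressed. Next I lift and go over to red.

```bash
python3 -m pendant '[[0,0,-0.008,0,1],[0,0,-0.015,0,1],[0.012,0.005,0,0,1],[0.025,0.010,0,0,1],[0.025,0.010,0,0,1],[0.013,0.005,0,0,1],[0,0,0,0,1],[0,0,0,0,1]]'
python3 - <<'E'
from h import *
print(togo(.6072,-.1844,.1045))
I=robot.capture('scene')
cv2.imwrite('pics/s4.png',cv2.resize(I[:,:,::-1][170:290,300:420],None,fx=5,fy=5,interpolation=2))
for nm,lo,hi in(('blue',(100,120,60),(130,255,255)),('yel',(20,120,80),(32,255,255))):
  for c,s in blobs(I,(305,222,390,282),lo,hi): print(nm,c.round(1),s[4])
E
```

```text
t: 11.68
ee_pos: [0.6065, -0.1843, 0.1272]
orientation: [-3.141, 0.001, 0.431]
ft_force: [-0.2, 0.3, -1.0]
finger_gap: 0.0235
gripper_force: 40.0
[ 0.6  0.3 22.7]
blue [344.4 262.5] 39
yel [329.4 238. ] 33
```

View pics/s4.png

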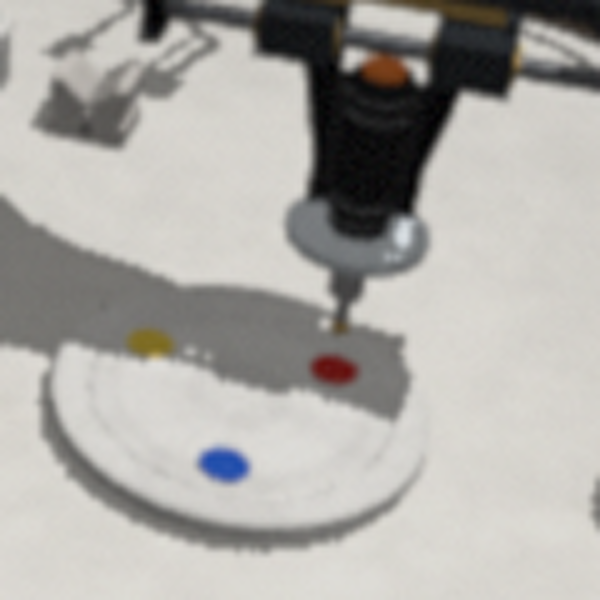

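The disc hasn't moved: blue is at the same pixel. The ball is at crop (341,328), above the red dot at (334,370).

```bash
python3 - <<'E'
from h import *
print(plane('scene',(367.8,235.2),.0377))
E
python3 -m pendant '[[0.001,0,0.008,0,1],[0,0,0.008,0,1],[0,0,0,0,1],[0,0,0,0,1]]'
```

```text
[ 0.60490085 -0.18506637  0.0377    ]
t: 12.22
ee_pos: [0.6082, -0.1838, 0.1115]
orientation: [-3.142, 0.0, 0.431]
ft_force: [-0.7, -0.2, -0.7]
finger_gap: 0.023
gripper_force: 40.0
```

```bash
python3 -m pendant '[[0,0,0.004,0,1],[0,0,0.003,0,1],[0,0,0,0,1],[0,0,0,0,1]]'
python3 - <<'E'
from h import *
F=[];P=[]
for i in range(10): s=robot.observe();F.append(s['ft_force']);P.append(s['ee_pos']);robot.capture('scene')
print(np.mean(F,0).round(2), np.mean(P,0).round(4))
E
```

```text
t: 12.72
ee_pos: [0.6087, -0.1839, 0.105]
orientation: [3.141, -0.001, 0.431]
ft_force: [0.4, -0.2, 1.7]
finger_gap: 0.0234
gripper_force: 40.0
[ 1.29 -0.4   1.18] [ 0.6087 -0.1839  0.1049]
```

Red is pressed as well, with a rise of about 2.7 N. Now I lift and go back over the rest.

```bash
python3 -m pendant '[[0,0,-0.008,0,1],[0,0,-0.02,0,1],[0,0,-0.025,0,1],[0,0,-0.025,0,1],[0.004,-0.018,0,0,1],[0.0084,-0.036,0,0,1],[0.0084,-0.036,0,0,1],[0.0084,-0.036,0,0,1],[0.0084,-0.036,0,0,1],[0.0084,-0.036,0,0,1],[0.0084,-0.036,0,0,1],[0.0084,-0.036,0,0,1],[0.0084,-0.036,0,0,1],[0.0084,-0.036,0,0,1],[0.0084,-0.036,0,0,1],[0.004,-0.018,0,0,1],[0,0,0,0,1],[0,0,0,0,1]]'
python3 - <<'E'
from h import *
print(togo(.5266,.2144,.1075))
I=robot.capture('scene')
for nm,lo,hi in(('blue',(100,120,60),(130,255,255)),('yel',(20,120,80),(32,255,255))):
  for c,s in blobs(I,(305,222,390,282),lo,hi): print(nm,c.round(1),s[4])
E
```

```text
t: 15.48
ee_pos: [0.5269, 0.2125, 0.1821]
orientation: [3.14, 0.001, 0.429]
ft_force: [-0.4, 0.4, -1.3]
finger_gap: 0.0232
gripper_force: 40.0
[ 0.5 -1.8 74.6]
blue [344.4 262.5] 39
yel [329.3 238.1] 32
```

```bash
python3 -m pendant '[[0,-0.002,0,0,1],[0,0,0.015,0,1],[0,0,0.02,0,1],[0,0,0.02,0,1],[0,0,0.01,0,1],[0,0,0,0,1],[0,0,0,0,1]]'
python3 - <<'E'
from h import *
print(togo(.5266,.2144,.1075))
F=[]
for i in range(6): F.append(robot.observe()['ft_force']);robot.capture('scene')
print(np.mean(F,0).round(2),togo(.5266,.2144,.1075))
E
```

```text
t: 16.4
ee_pos: [0.5261, 0.2166, 0.118]
orientation: [3.142, -0.001, 0.431]
ft_force: [0.2, 0.1, -1.2]
finger_gap: 0.0235
gripper_force: 40.0
[-0.5  2.2 10.5]
[ 0.18  0.02 -1.29] [-0.2  2.  10.5]
```

```bash
python3 -m pendant '[[0,0.002,0,0,1],[0,0,0.005,0,1],[0,0,0.004,0,1],[0,0,0,0,1],[0,0,0.001,0,1],[0,0,0,0,1],[0,0,0,0,1]]'
python3 - <<'E'
from h import *
F=[]
for i in range(6): F.append(robot.observe()['ft_force']);robot.capture('scene')
print(np.mean(F,0).round(2),togo(.5266,.2144,.1075))
E
```

```text
t: 17.58
ee_pos: [0.5265, 0.2145, 0.1075]
orientation: [3.142, -0.0, 0.431]
ft_force: [-0.5, -0.0, -1.0]
finger_gap: 0.0231
gripper_force: 40.0
[ 0.15  0.27 -1.56] [0.  0.1 0. ]
```

It's home: the wrist no longer carries the probe's weight. I'll open, wait, then rise clear.

```bash
python3 -m pendant '[[0,0,0,0,0.6],[0,0,0,0,0.4],[0,0,0,0,0],[0,0,0,0,0],[0,0,0,0,0],[0,0,0,0,0],[0,0,0,0,0],[0,0,0,0,0]]' 
python3 -m pendant '[[0,0,-0.02,0,0],[0,0,-0.04,0,0],[0,0,-0.05,0,0],[0,0,-0.04,0,0],[0.02,-0.04,0,0,0],[0.02,-0.04,0,0,0],[0,0,0,0,0]]'
python3 - <<'E'
from h import *
I=robot.capture('scene');T=robot.capture('top');s=robot.observe();print(s['t'],s['ee_pos'])
a=I[100:220,160:280];cv2.imwrite('pics/end.png',cv2.resize(a[:,:,::-1],None,fx=5,fy=5,interpolation=2))
for c,st in blobs(I,(195,135,240,175),(3,140,100),(18,255,255)): print('orange',c.round(1),st)
for nm,lo,hi in(('blue',(100,120,60),(130,255,255)),('red',(0,120,60),(8,255,255)),('yel',(20,120,80),(32,255,255))):
  for c,st in blobs(T,(320,130,400,210),lo,hi): print(nm,c.round(1))
E
```

```text
t: 18.88
ee_pos: [0.5265, 0.2144, 0.1075]
orientation: [3.142, 0.0, 0.431]
ft_force: [-0.2, -0.6, -0.4]
finger_gap: 0.0862
gripper_force: 0.0
t: 19.75
ee_pos: [0.5277, 0.3087, 0.2592]
orientation: [-3.138, -0.002, 0.438]
ft_force: [0.2, -0.1, -0.3]
finger_gap: 0.0873
gripper_force: 0.0
19.85 [0.5293299  0.30421347 0.25845154]
orange [214.3 142.1] [16, 6, 8, 4, 22]
blue [370.1 187.1]
red [366.5 150.5]
yel [338.4 170.3]
```

View pics/end.png

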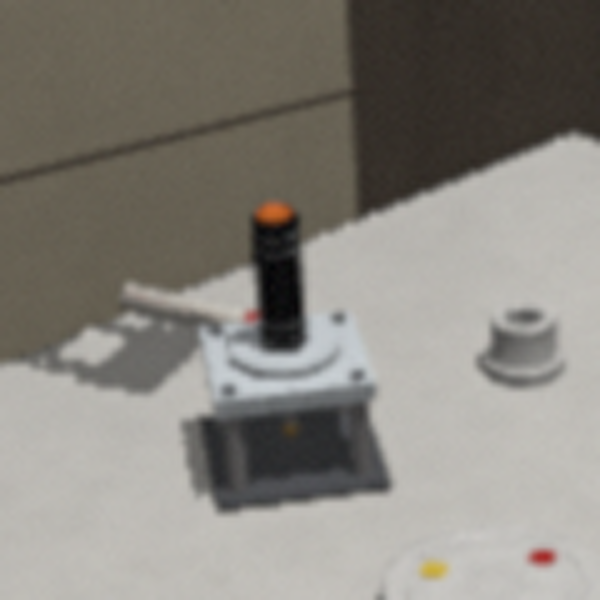

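The probe stands upright with its flange flat on the plate. Its cap is at the same scene pixel as at the start, (214.3,142.1), and the disc's dots are where they were.

```bash
python3 -c "
from station import robot
print(robot.close_job())"
```

```text
the job is handed in; nothing more can be done
None
```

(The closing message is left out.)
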